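# Clear the marking jig and hold a card stand tight in its corner

### The arm

A 7-joint arm with a two-finger parallel gripper is mounted at the origin on the work surface. World frame = base frame: x ahead of the robot, y to its left, z up, the work surface at z = 0. Lengths are in m, angles in rad, forces in N, time in s.
With the tool pointing down it reaches from about 0.425 to 0.925 m from the base axis. Payload 6.8 kg.
Tool frame: the origin (TCP) lies on the centre line of the jaws, within the pads' length; the fingertips stand 14 mm ahead of it and the grasp point (between the pads) lies 5 mm behind it; y points along the fingers, x is the direction in which the jaws open and shut, and the axes are right-handed (so a half turn about y gives the same grasp; the last joint's range is limited). The gripper opens to 85 mm and grips with 20 to 120 N. Pads are 22 mm wide; open, the fingers measure 114 mm over their backs; the gripper's body (76 mm by 85 mm) begins 54 mm behind the grasp point. The pads swing forward as they close: fully open they stand 13 mm farther back than shut.
Start: joints at [1.189, 0.477, 0.022, 1.555, -0.011, 1.109, -0.083], TCP at [0.183, -0.65, 0.245] pointing down, gripper open.
Joint ranges: [-2.96, 2.96], [-0.34, 2.1], [-1.41, 1.46], [0.24, 2.44], [-1.37, 4.51], [0.17, 1.92], [-2.96, 2.96]. Speed limits (rad/s): [2.39, 2.39, 3.14, 3.14, 3.14, 3.14, 3.14].

### API

Orientations are given as a rotation vector (axis times angle).
In Python, from bench import get_obs, vision, ticket gives the robot as it stands. The module is installed in compiled form; this text tells all that it offers.
- The arm moves only by the tool jog_arm, never from a script. Its argument "motion" is a list of rows, each an object of numbers: "gripper": the finger opening in mm, from 0 to 85.4; "tx", "ty", "tz": the shift along the tool's x, y, z in mm; "ax", "ay", "az": the turn, a rotation vector about the tool's x, y, z in rad. In form: [{"gripper": .., "tx": .., "ty": .., "tz": .., "ax": .., "ay": .., "az": ..}, ...]. A call has 1 to 12 rows; each row shifts and turns the commanded pose from where the row before left it, along the tool's axes as they then stand; what a row does not reach is not made up. A row lasts 1/10 s, in which the tool goes at most 50 mm and 8.59 degrees, less where a joint would pass 70% of its speed; a pose out of reach is approached as far as the arm can. A call is refused whole if a number of a shift passes 50 or a number of a turn 0.15, either way. A call with a gripper value outside its range is refused whole. The fingers move at their own pace and stop on an object; "newtons" is the grip in N (left out, the last holds). Time passes only in rows, so rows that do not move let the fingers close. It gives the time, the measured TCP pose, the force and the opening at its end, in the units of the state.
- get_obs(): the state, without advancing time (a new reading comes with each control period).
- vision.grab_frame(name): name is "side" or "top"; returns the picture (400x640x3 uint8, red, green, blue); there is no depth.
- vision.get_calibration(name): a dict with "camera_matrix" (3x3 intrinsics, pixels), "k1" (the pictures are not rectified: a ray, as slopes to the right and down, at radius r is drawn at 1 + k1 r^2 times it, then the intrinsics apply), "world_from_camera" (4x4, takes a point from camera to world coordinates). Camera axes: x right, y down, z forward; pixel columns grow to the right and rows downward; lengths in m; the calibration is good to about 2 mm. A picture is of the moment at which its call begins. get_calibration takes no time and is no camera call.
- ticket.hand_in(): hands the job in, once; it reports no verdict.
The state is a dict: "clock": time; "joints": joint angles; "qvel": joint speeds; "tau": joint torques, N m; "tcp_pos": TCP position; "orientation": TCP orientation; "contact_force": force on the tool from outside, world axes, zero at the start; "moment": the same for the moment, N m; "grip_width": finger opening in m.
Only numpy, scipy, OpenCV 4.12 (cv2) and the standard library are available. Lean on these libraries where they do the work, as an engineer would, in place of code of your own. Each camera call takes 0.05 s, during which the arm holds its last target.

### The job

The wooden card stand has to be held in the marking jig so that a colleague can mark it for screws. First take the marker that is standing on the jig out of the way and drop it end-down into the round well of the white marker holder; then put the card stand on the jig's board, bevel towards the open side, with its flat back against the fence and its end against the stop block, and press it firmly down onto the board and back against the fence at the same time. Finish while still holding it pressed there (do not let go), and leave everything else on the desk where it is.

Things in the scene. Friction and masses are not known exactly. Their poses are not given: they have to be found in the camera images.
- block_center (a point): Centre of the card stand (half-way up), a loose solid light-wood block of about 0.2 to 0.45 kg, 44 mm deep (own x), 140 mm long (own y), 60 mm high (own z up), with a dark slot line along its top. The flat back is the +x face. It starts on the desk to the robot's right, its long side across the robot's view, turned up to 0.5 rad. The front face (-x) is upright to 46 mm above the underside; above that a 45 degree bevel, 14 by 14 mm, leads to the top.
- bevel (a point): Middle of the card stand's bevel face: 15 mm in front (-x) of its centre plane, 53 mm above its underside; axes as the card stand.
- block: The card stand as a body; origin at the centre of its underside, axes as block_center.
- jig: The marking jig, screwed to the desk: a plywood board, fence and stop block. Origin on the desk under the centre of the board; x points across the board to the fence (away from the robot, turned up to 0.25 rad), y along the fence, z up. It does not move. All its faces are rigid and waxed smooth (friction about 0.3), so what is pushed over them slides fairly easily.
- board: The jig's plywood board, 150 mm (x) by 260 mm (y); top face 15 mm above the desk; origin and axes as jig.
- fence: The jig's fence, a wooden bar along the board's far edge, 25 mm thick, 260 mm long, 15 mm high above the board (30 mm above the desk); its inner face is at x = +50 mm in the frame of jig. Origin and axes as jig.
- corner (a point): The corner where the fence's inner face, the stop block's inner face and the board's top meet. Axes as the jig: x into the fence, y into the stop block, z up. The seated card stand's centre is at (-22, -70, +30) mm from it. The stop block (60 mm along x, 30 mm along y, 15 mm high, fixed to the board, touching the fence) lies on the +y side; its place along the fence varies.
- marker_center (a point): Centre (half-way up) of the marker, a loose grey round stick with a black cap, 20 mm diameter, 100 mm long, 40 g, standing upright on the board close to the fence, where the card stand has to go; z along it.
- marker: The marker as a body; origin at the centre of its lower end.
- well (a point): Centre of the mouth of the round well in the marker holder, 58 mm above the desk. The holder is a white plastic block 70 by 70 by 58 mm, fixed on the desk to the robot's left; the well is 26 mm wide and 50 mm deep, upright. A marker that stands in it has its centre about level with the mouth.
- mug: Bystander: white mug, 76 mm wide, 90 mm high; origin at the centre of its underside. It and the marker holder stand left of the jig and may change places.
- stapler: Bystander: black stapler, 130 mm long, 35 mm wide, 47 mm high, right of the jig towards the back; origin at the centre of its underside.
- calculator: Bystander: black calculator, 140 by 80 by 17 mm, between the robot's base and the jig; origin at the centre of its underside.
- tape: Bystander: roll of clear tape lying flat, 90 mm wide, 20 mm high, nearer than the jig and to its left; origin at the centre of its underside.
- eraser: Bystander: white eraser, 24 by 55 by 13 mm, between the jig and the stapler; origin at the centre of its underside.
Things that resemble listed ones, but are neither listed nor needed, are in the scene too. Leave any purple look-alike of the block alone.

How it is judged:
By the outcome, as a careful person would: the job done as asked, in the order asked, and still so for the second after the job is handed in, while the arm keeps its last pose, push and grip.
It also fails if it takes over 61 s, if anything falls off the work surface, if the arm or the gripper's body presses on something with over 40 N, if the wrist force passes 120 N, or if a joint passes its speed limit or range.

## Working session

There is one attempt and no reset: what is moved stays moved. The work goes in short steps, Python scripts to look and compute and a tool call to move; the robot and the scene stay as the last step left them, time stands still between calls to the robot, and variables do not carry over. Pictures are saved under pics/ and viewed, and the job is handed in when it is done.

Besides the shell and the picture viewer there is one more tool, called as name(argument=value, ...) on one line, values as JSON. jog_arm: Moves the arm, as the interface text tells. Its arguments: {"type":"object","properties":{"motion":{"type":"array"},"newtons":{"type":"number"}},"required":["motion"]}

```bash
mkdir -p pics; python3 - <<'E'
from bench import get_obs, vision
import cv2, numpy as np
np.set_printoptions(precision=4,suppress=True)
o=get_obs(); print(o)
for n in("side","top"):
    c=vision.get_calibration(n); print(n,c)
    cv2.imwrite(f"pics/{n}0.png",vision.grab_frame(n)[...,::-1])
E
```

```text
{'clock': 0.0, 'joints': array([ 1.1889,  0.4778,  0.0223,  1.5564, -0.0115,  1.1093, -0.0831]), 'qvel': array([ 0.0022, -0.0003, -0.0002, -0.0005,  0.0021,  0.0001, -0.0004]), 'tau': array([  0.0004, -59.6451,   1.6082, -28.1195,   0.0124,   0.0095,
        -0.    ]), 'tcp_pos': array([ 0.1823, -0.6493,  0.2443]), 'orientation': array([-1.3254,  1.0063, -1.0037]), 'contact_force': array([-0.0753,  0.414 , -0.4665]), 'moment': array([-0.0077,  0.0267, -0.0087]), 'grip_width': 0.08545737146497506}
side {'camera_matrix': array([[393.7414,   0.    , 331.4875],
       [  0.    , 393.7414, 203.838 ],
       [  0.    ,   0.    ,   1.    ]]), 'k1': 0.016746360724362287, 'world_from_camera': array([[ 0.9995, -0.0233,  0.0222,  0.4605],
       [-0.032 , -0.6445,  0.764 , -0.7946],
       [-0.0035, -0.7643, -0.6449,  0.7634],
       [ 0.    ,  0.    ,  0.    ,  1.    ]])}
top {'camera_matrix': array([[377.9099,   0.    , 317.4935],
       [  0.    , 377.9099, 197.2853],
       [  0.    ,   0.    ,   1.    ]]), 'k1': -0.014631126297533372, 'world_from_camera': array([[ 0.0158, -0.9908,  0.1345,  0.3588],
       [-0.9998, -0.0137,  0.0166, -0.0163],
       [-0.0146, -0.1347, -0.9908,  1.0029],
       [ 0.    ,  0.    ,  0.    ,  1.    ]])}
```

View pics/side0.png

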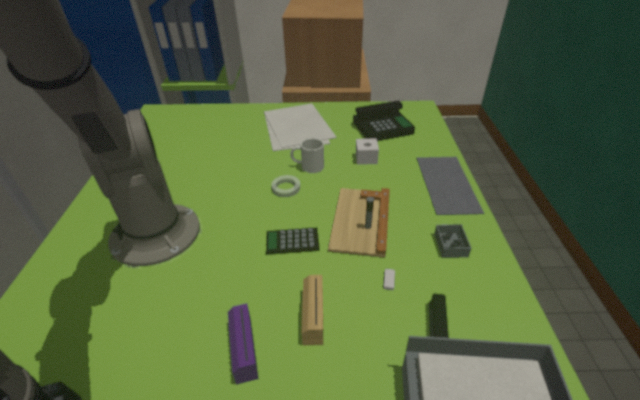

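View pics/top0.png

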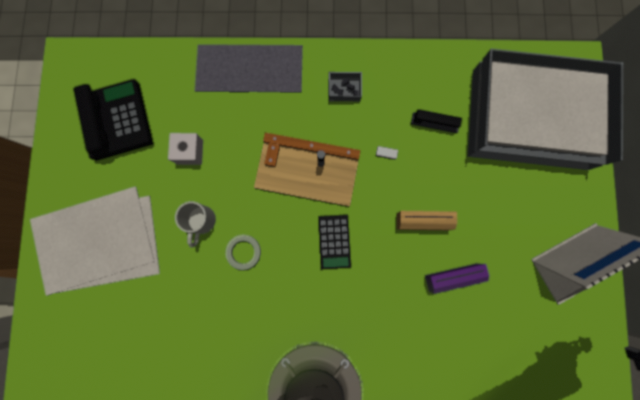

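The top picture shows the jig at about (308,170), with the marker on it at (320,158) and the stop block at its left end (272,150). The white holder is at (183,148) and the wooden stand at (428,220). The purple look-alike is at (458,277) and stays where it is. I'll enlarge these.

```bash
cat > h.py <<'E'
import numpy as np, cv2
from bench import get_obs, vision
from scipy.spatial.transform import Rotation as R
np.set_printoptions(precision=4,suppress=True)
def ray(n,uv):
    c=vision.get_calibration(n);K=c["camera_matrix"];T=c["world_from_camera"]
    d=np.array([(uv[0]-K[0,2])/K[0,0],(uv[1]-K[1,2])/K[1,1]]);s=d.copy()
    for _ in range(20): s=d/(1+c["k1"]*(s@s))
    v=T[:3,:3]@np.array([s[0],s[1],1]); return T[:3,3],v
def atz(n,uv,z):
    o,v=ray(n,uv); return o+v*(z-o[2])/v[2]
def tri(a,b):
    o1,v1=ray("top",a);o2,v2=ray("side",b)
    A=np.stack([v1,-v2],1);t=np.linalg.lstsq(A,o2-o1,rcond=None)[0]
    p,q=o1+t[0]*v1,o2+t[1]*v2; return (p+q)/2,np.linalg.norm(p-q)
def proj(n,p):
    c=vision.get_calibration(n);K=c["camera_matrix"];T=np.linalg.inv(c["world_from_camera"])
    q=T[:3,:3]@np.array(p)+T[:3,3];s=q[:2]/q[2];s=s*(1+c["k1"]*(s@s));return K[:2,:2]@s+K[:2,2]
def crop(src,out,x,y,w,h,f):
    im=cv2.imread(src)[y:y+h,x:x+w];im=cv2.resize(im,None,fx=f,fy=f,interpolation=cv2.INTER_CUBIC)
    for i in range(0,w,10):
        cv2.putText(im,str(x+i),(i*f,9),0,.32,(255,255,255),1);cv2.line(im,(i*f,10),(i*f,14),(255,255,255),1)
    for i in range(0,h,10):
        cv2.putText(im,str(y+i),(0,i*f+4),0,.32,(255,255,255),1)
    cv2.imwrite(out,im)
E
python3 - <<'E'
from h import *
crop("pics/top0.png","pics/tj.png",245,125,125,90,6)
crop("pics/top0.png","pics/tb.png",390,200,75,45,10)
crop("pics/top0.png","pics/th.png",155,120,60,45,10)
crop("pics/side0.png","pics/sj.png",320,130,80,60+70,6) if 0 else crop("pics/side0.png","pics/sj.png",325,130,80,130,5-1)
crop("pics/side0.png","pics/sb.png",290,265,50,85,7)
M=R.from_rotvec(get_obs()["orientation"]).as_matrix();print(M)
E
```

```text
[[ 0.2704 -0.0006  0.9627]
 [-0.9627  0.0016  0.2704]
 [-0.0016 -1.     -0.0001]]
```

View pics/tj.png

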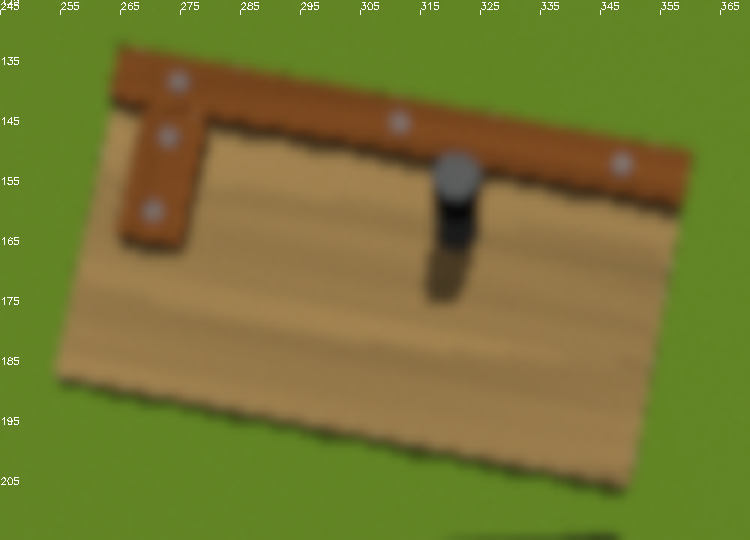

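View pics/tb.png

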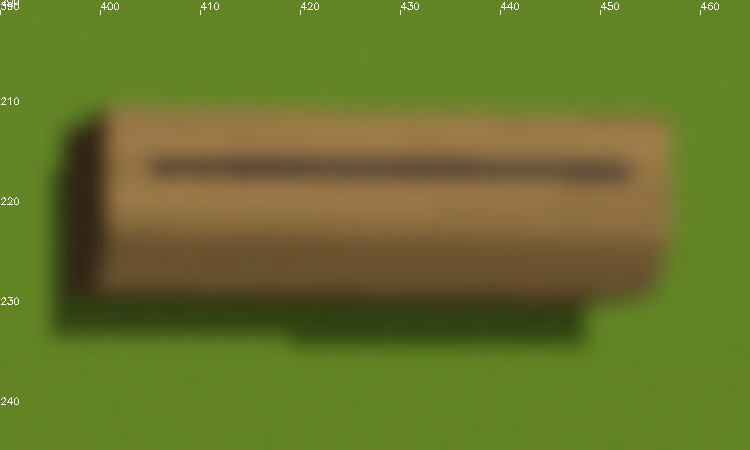

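View pics/th.png

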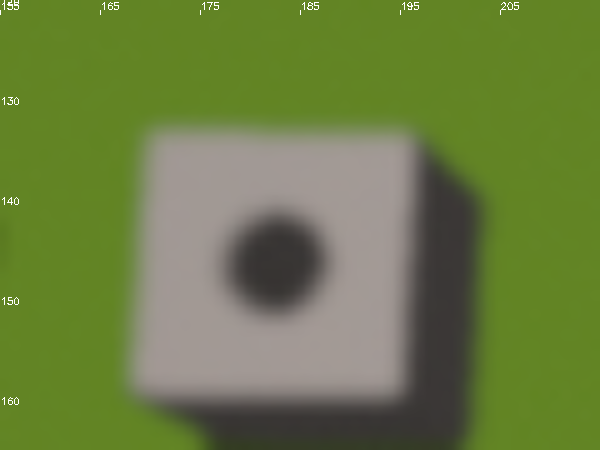

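View pics/sj.png

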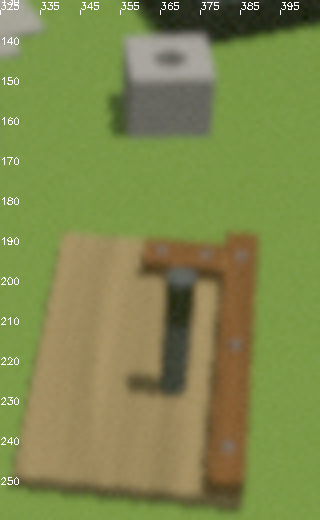

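View pics/sb.png

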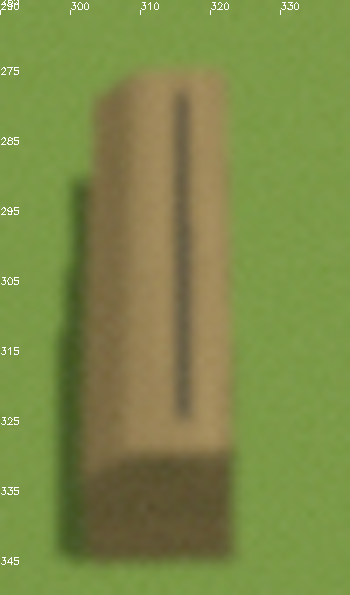

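```bash
python3 - <<'E'
from h import *
def T(x0,y0,f,p,z,n="top"):
    return atz(n,((p[0]+.5)/f-.5+x0,(p[1]+.5)/f-.5+y0),z)
J=lambda p,z:T(245,125,6,p,z)
fo1,fo2,c,f2=J((120,45),.03),J((692,150),.03),J((207,120),.03),J((680,207),.03)
print("fence outer",fo1,fo2,np.linalg.norm(fo2-fo1),"ang",np.arctan2(*(fo1-fo2)[[1,0]])-np.pi/2)
print("corner",c,"fence in right",f2,"ang",np.arctan2(*(c-f2)[[1,0]])-np.pi/2)
s=J((186,245),.03);print("stop tip",s,np.linalg.norm(s-c))
b1,b2=J((57,376),.015),J((625,487),.015);print("board near",b1,b2,np.linalg.norm(b1-b2))
print("marker top",J((457,174),.115))
S=lambda p,z:T(325,130,4,p,z,"side")
print("side: corner",S((213,272),.03),"marker top",S((181,274),.115), "bot",S((172,388),.015))
print("side fence inner far/near", S((226,237),.03),S((208,485),.03))
print("well",T(155,120,10,(275,263),.058),"side",S((170,58),.058))
B=lambda p:T(390,200,10,p,.06)
p=[B(q) for q in((105,108),(670,118),(668,242),(107,238))]
print("block top",p,np.linalg.norm(p[0]-p[1]),"ctr top strip",sum(p)/4)
print("slot",B((152,167)),B((628,172)))
E=lambda q,z:T(290,265,7,q,z,"side")
print("side top back edge",E((228,70),.06),E((232,452),.06),"front bevel",E((135,72),.06),E((127,455),.06)); print("bottom near end",E((85,558),0),E((230,556),0))
E
```

```text
fence outer [0.6645 0.1439 0.03  ] [ 0.6195 -0.11    0.03  ] 0.25792152488299064 ang -0.17523403670313487
corner [0.6306 0.1041 0.03  ] fence in right [ 0.5938 -0.1048  0.03  ] ang -0.1744423655161378
stop tip [0.574  0.1117 0.03  ] 0.057057869809024324
board near [0.5174 0.169  0.015 ] [ 0.4716 -0.0823  0.015 ] 0.2554626724612441
marker top [ 0.5857 -0.0076  0.115 ]
side: corner [0.623  0.0977 0.03  ] marker top [ 0.5832 -0.007   0.115 ] bot [ 0.5827 -0.0089  0.015 ]
side fence inner far/near [0.6379 0.139  0.03  ] [ 0.5939 -0.1141  0.03  ]
well [0.6167 0.3525 0.058 ] side [0.6153 0.3498 0.058 ]
block top [array([ 0.4567, -0.2075,  0.06  ]), array([ 0.4561, -0.3484,  0.06  ]), array([ 0.4252, -0.3468,  0.06  ]), array([ 0.4242, -0.2075,  0.06  ])] 0.14087112531134482 ctr top strip [ 0.4405 -0.2776  0.06  ]
slot [ 0.442 -0.219  0.06 ] [ 0.4425 -0.3375  0.06  ]
side top back edge [ 0.4554 -0.2108  0.06  ] [ 0.4546 -0.3508  0.06  ] front bevel [ 0.4251 -0.2105  0.06  ] [ 0.4245 -0.3508  0.06  ]
bottom near end [ 0.4093 -0.3473  0.    ] [ 0.453  -0.3482  0.    ]
```

The side and top views agree to within about 3 mm, and the sizes check out: the block measures 0.141 m, the fence 0.258 m and the board depth 0.123 m.

| Item | Position (m) |
|---|---|
| Jig | yaw −0.175 rad |
| Corner | (0.630, 0.1025) |
| Marker | (0.584, −0.0075) |
| Well | (0.616, 0.351) |
| Block | (0.4335, −0.279), yaw about 0 |

I'll first turn the jaws to the jig yaw.

jog_arm(motion=[{"ay": -0.125},{"ay": -0.125},{"ay": -0.125},{"ay": -0.125},{"ay": -0.125},{"ay": -0.125},{"ay": -0.125},{"ay": -0.125},{"ay": -0.122},{"gripper": 60}], newtons=40)

```text
schema error: expected keys gripper, tx, ty, tz, ax, ay, az
```

```bash
cat > d.py <<'E'
import sys
from h import *
o=get_obs();M=R.from_rotvec(o["orientation"]).as_matrix()
print(o["clock"],o["tcp_pos"],"F",o["contact_force"],"m",o["moment"],"g",o["grip_width"],"yaw",np.arctan2(M[1,0],M[0,0]));print(M)
print(o["joints"])
if len(sys.argv)>3:
    print("tool mm",1000*M.T@(np.array(sys.argv[1:4],float)-o["tcp_pos"]))
E
python3 d.py .584 -.0075 .24
```

```text
0.1 [ 0.1824 -0.6494  0.2444] F [-0.0712  0.2709 -0.4271] m [-0.0315  0.0124 -0.0106] g 0.08527307672075468 yaw -1.2969764235433
[[ 0.2704 -0.0006  0.9627]
 [-0.9627  0.0016  0.2704]
 [-0.0016 -1.     -0.0001]]
[ 1.1889  0.4778  0.0223  1.5564 -0.0115  1.1093 -0.0831]
tool mm [-509.3437    5.1598  560.2494]
```

All the keys are needed in every row.

jog_arm(motion=[{"gripper": 60,"tx": 0,"ty": 0,"tz": 0,"ax": 0,"ay": -0.125,"az": 0},{"gripper": 60,"tx": 0,"ty": 0,"tz": 0,"ax": 0,"ay": -0.125,"az": 0},{"gripper": 60,"tx": 0,"ty": 0,"tz": 0,"ax": 0,"ay": -0.125,"az": 0},{"gripper": 60,"tx": 0,"ty": 0,"tz": 0,"ax": 0,"ay": -0.125,"az": 0},{"gripper": 60,"tx": 0,"ty": 0,"tz": 0,"ax": 0,"ay": -0.125,"az": 0},{"gripper": 60,"tx": 0,"ty": 0,"tz": 0,"ax": 0,"ay": -0.125,"az": 0},{"gripper": 60,"tx": 0,"ty": 0,"tz": 0,"ax": 0,"ay": -0.125,"az": 0},{"gripper": 60,"tx": 0,"ty": 0,"tz": 0,"ax": 0,"ay": -0.125,"az": 0},{"gripper": 60,"tx": 0,"ty": 0,"tz": 0,"ax": 0,"ay": -0.122,"az": 0},{"gripper": 60,"tx": 0,"ty": 0,"tz": 0,"ax": 0,"ay": 0,"az": 0},{"gripper": 60,"tx": 0,"ty": 0,"tz": 0,"ax": 0,"ay": 0,"az": 0}], newtons=40)

```text
clock: 1.2
tcp_pos: [0.1823, -0.6497, 0.2449]
orientation: [-1.566, 0.14, -0.14]
contact_force: [0.4, 0.3, -0.4]
grip_width: 0.0599
```

```bash
python3 d.py .584 -.0075 .24
```

```text
1.2 [ 0.1823 -0.6497  0.2449] F [ 0.3931  0.2713 -0.4099] m [ 0.0087 -0.0189  0.0328] g 0.05993953587452387 yaw -0.17840137687685936
[[ 0.9841 -0.0001  0.1775]
 [-0.1775  0.0007  0.9841]
 [-0.0002 -1.      0.0007]]
[ 1.3557  0.488  -0.2155  1.5425  0.1112  1.1238  0.9381]
tool mm [281.3328   5.3226 703.2744]
```

jog_arm(motion=[{"gripper": 60,"tx": 17,"ty": 0,"tz": 42,"ax": 0,"ay": 0,"az": 0},{"gripper": 60,"tx": 17,"ty": 0,"tz": 42,"ax": 0,"ay": 0,"az": 0},{"gripper": 60,"tx": 17,"ty": 0,"tz": 42,"ax": 0,"ay": 0,"az": 0},{"gripper": 60,"tx": 17,"ty": 0,"tz": 42,"ax": 0,"ay": 0,"az": 0},{"gripper": 60,"tx": 17,"ty": 0,"tz": 42,"ax": 0,"ay": 0,"az": 0},{"gripper": 60,"tx": 17,"ty": 0,"tz": 42,"ax": 0,"ay": 0,"az": 0},{"gripper": 60,"tx": 17,"ty": 0,"tz": 42,"ax": 0,"ay": 0,"az": 0},{"gripper": 60,"tx": 17,"ty": 0,"tz": 42,"ax": 0,"ay": 0,"az": 0},{"gripper": 60,"tx": 17,"ty": 0,"tz": 42,"ax": 0,"ay": 0,"az": 0},{"gripper": 60,"tx": 17,"ty": 0,"tz": 42,"ax": 0,"ay": 0,"az": 0},{"gripper": 60,"tx": 17,"ty": 0,"tz": 42,"ax": 0,"ay": 0,"az": 0},{"gripper": 60,"tx": 17,"ty": 0,"tz": 42,"ax": 0,"ay": 0,"az": 0}])

```text
clock: 2.4
tcp_pos: [0.4718, -0.1875, 0.2455]
orientation: [-1.567, 0.14, -0.14]
contact_force: [0.0, 0.4, -0.6]
grip_width: 0.0599
```

```bash
python3 d.py .584 -.0075 .24
```

```text
2.4 [ 0.4718 -0.1875  0.2455] F [ 0.018   0.3552 -0.5868] m [-0.0194 -0.0635  0.0147] g 0.05992582241721824 yaw -0.17825990599413644
[[ 0.9842  0.0004  0.1773]
 [-0.1773 -0.0004  0.9842]
 [ 0.0005 -1.     -0.0003]]
[ 0.6862  0.2413 -0.499   1.9222  0.1358  1.0102 -0.0513]
tool mm [ 78.4725   5.498  197.0076]
```

jog_arm(motion=[{"gripper": 60,"tx": 16,"ty": 0,"tz": 42,"ax": 0,"ay": 0,"az": 0},{"gripper": 60,"tx": 16,"ty": 0,"tz": 42,"ax": 0,"ay": 0,"az": 0},{"gripper": 60,"tx": 16,"ty": 0,"tz": 40,"ax": 0,"ay": 0,"az": 0},{"gripper": 60,"tx": 16,"ty": 0,"tz": 40,"ax": 0,"ay": 0,"az": 0},{"gripper": 60,"tx": 14,"ty": 0,"tz": 34,"ax": 0,"ay": 0,"az": 0},{"gripper": 60,"tx": 0,"ty": 20,"tz": 0,"ax": 0,"ay": 0,"az": 0},{"gripper": 60,"tx": 0,"ty": 30,"tz": 0,"ax": 0,"ay": 0,"az": 0},{"gripper": 60,"tx": 0,"ty": 0,"tz": 0,"ax": 0,"ay": 0,"az": 0},{"gripper": 60,"tx": 0,"ty": 0,"tz": 0,"ax": 0,"ay": 0,"az": 0}])

```text
clock: 3.3
tcp_pos: [0.5822, -0.0078, 0.1954]
orientation: [-1.566, 0.14, -0.138]
contact_force: [0.6, -0.2, 0.1]
grip_width: 0.06
```

```bash
python3 d.py .584 -.0075 .085; python3 - <<'E'
from h import *
for n in("side","top"): cv2.imwrite(f"pics/{n}1.png",vision.grab_frame(n)[...,::-1])
a=crop("pics/top1.png","pics/a.png",260,100,130,95,6);crop("pics/side1.png","pics/b.png",310,90,100,130,5)
E
```

```text
3.3 [ 0.5822 -0.0078  0.1954] F [ 0.6204 -0.1941  0.1444] m [ 0.0412 -0.0039  0.007 ] g 0.05996252792226252 yaw -0.17662395798500335
[[ 0.9844 -0.0012  0.1757]
 [-0.1757 -0.      0.9844]
 [-0.0012 -1.     -0.0002]]
[ 0.3324  0.4343 -0.5497  1.8022  0.2675  0.9809 -0.503 ]
tool mm [  1.8372 110.367    0.6715]
```

View pics/b.png

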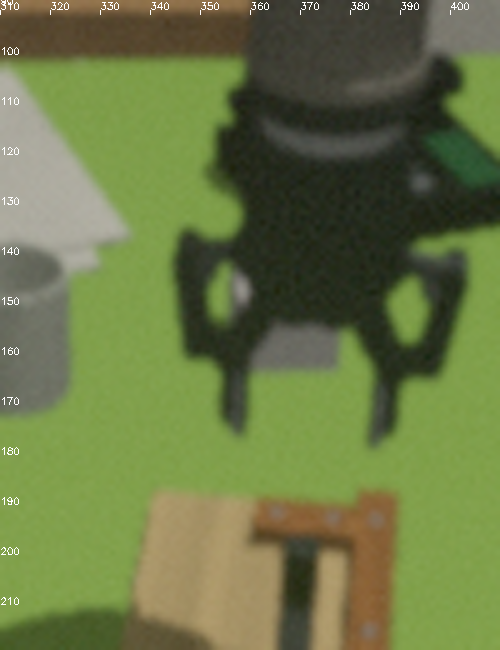

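View pics/a.png

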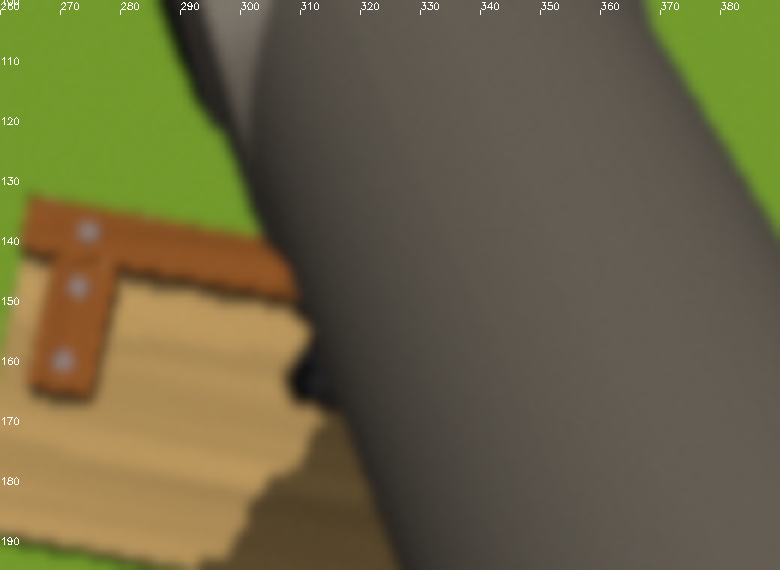

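In the side picture the jaws (fingertips at (356,175) and (386,178)) straddle the marker top at (369,200). I'll go down and grip.

jog_arm(motion=[{"gripper": 60,"tx": 2,"ty": 30,"tz": 0,"ax": 0,"ay": 0,"az": 0},{"gripper": 60,"tx": 0,"ty": 30,"tz": 0,"ax": 0,"ay": 0,"az": 0},{"gripper": 60,"tx": 0,"ty": 30,"tz": 0,"ax": 0,"ay": 0,"az": 0},{"gripper": 60,"tx": 0,"ty": 20,"tz": 0,"ax": 0,"ay": 0,"az": 0},{"gripper": 60,"tx": 0,"ty": 0,"tz": 0,"ax": 0,"ay": 0,"az": 0},{"gripper": 10,"tx": 0,"ty": 0,"tz": 0,"ax": 0,"ay": 0,"az": 0},{"gripper": 10,"tx": 0,"ty": 0,"tz": 0,"ax": 0,"ay": 0,"az": 0},{"gripper": 10,"tx": 0,"ty": 0,"tz": 0,"ax": 0,"ay": 0,"az": 0},{"gripper": 10,"tx": 0,"ty": 0,"tz": 0,"ax": 0,"ay": 0,"az": 0},{"gripper": 10,"tx": 0,"ty": 0,"tz": 0,"ax": 0,"ay": 0,"az": 0}], newtons=30)

```text
clock: 4.4
tcp_pos: [0.5857, -0.008, 0.087]
orientation: [-1.566, 0.135, -0.14]
contact_force: [-1.1, -0.7, 7.6]
grip_width: 0.0196
```

```bash
python3 d.py .616 .351 .165
```

```text
4.4 [ 0.5857 -0.008   0.087 ] F [-1.0729 -0.6748  7.6299] m [-0.0186  0.1882 -0.0282] g 0.01956972017265495 yaw -0.17528294011971277
[[ 0.9847  0.003   0.1744]
 [-0.1744 -0.0002  0.9847]
 [ 0.003  -1.      0.0004]]
[ 0.2809  0.5734 -0.4917  1.8739  0.3726  0.7827 -0.5867]
tool mm [-32.5293 -77.9214 358.7807]
```

jog_arm(motion=[{"gripper": 10,"tx": 0,"ty": -15,"tz": 0,"ax": 0,"ay": 0,"az": 0},{"gripper": 10,"tx": 0,"ty": -40,"tz": 0,"ax": 0,"ay": 0,"az": 0},{"gripper": 10,"tx": 0,"ty": -35,"tz": 0,"ax": 0,"ay": 0,"az": 0},{"gripper": 10,"tx": -3,"ty": 0,"tz": 30,"ax": 0,"ay": 0,"az": 0},{"gripper": 10,"tx": -4,"ty": 0,"tz": 45,"ax": 0,"ay": 0,"az": 0},{"gripper": 10,"tx": -4,"ty": 0,"tz": 45,"ax": 0,"ay": 0,"az": 0},{"gripper": 10,"tx": -4,"ty": 0,"tz": 45,"ax": 0,"ay": 0,"az": 0},{"gripper": 10,"tx": -4,"ty": 0,"tz": 45,"ax": 0,"ay": 0,"az": 0},{"gripper": 10,"tx": -4,"ty": 0,"tz": 45,"ax": 0,"ay": 0,"az": 0},{"gripper": 10,"tx": -4,"ty": 0,"tz": 45,"ax": 0,"ay": 0,"az": 0},{"gripper": 10,"tx": -4,"ty": 0,"tz": 40,"ax": 0,"ay": 0,"az": 0},{"gripper": 10,"tx": -2,"ty": 0,"tz": 19,"ax": 0,"ay": 0,"az": 0}])

```text
clock: 5.6
tcp_pos: [0.6129, 0.3564, 0.1766]
orientation: [-1.563, 0.134, -0.133]
contact_force: [-0.8, 0.8, 0.6]
grip_width: 0.019
```

jog_arm(motion=[{"gripper": 10,"tx": 0,"ty": 0,"tz": 0,"ax": 0,"ay": 0,"az": 0},{"gripper": 10,"tx": 0,"ty": 0,"tz": 0,"ax": 0,"ay": 0,"az": 0}])

```text
clock: 5.8
tcp_pos: [0.6146, 0.3502, 0.1756]
orientation: [-1.568, 0.138, -0.138]
contact_force: [-0.1, -1.3, -1.9]
grip_width: 0.0188
```

```bash
python3 d.py .616 .351 .13; python3 - <<'E'
from h import *
for n in("side","top"): cv2.imwrite(f"pics/{n}2.png",vision.grab_frame(n)[...,::-1])
crop("pics/top2.png","pics/a2.png",140,100,110,95,6);crop("pics/side2.png","pics/b2.png",320,60,100,120,5)
E
```

```text
5.8 [0.6146 0.3502 0.1756] F [-0.0571 -1.2675 -1.933 ] m [-0.0619 -0.0359  0.0114] g 0.018816073041433488 yaw -0.175306996880981
[[ 0.9847  0.0001  0.1744]
 [-0.1744 -0.0012  0.9847]
 [ 0.0003 -1.     -0.0011]]
[-0.2492  0.654  -0.5484  1.501   0.3667  1.0908 -1.0517]
tool mm [ 1.1944 45.5708  1.0861]
```

View pics/b2.png

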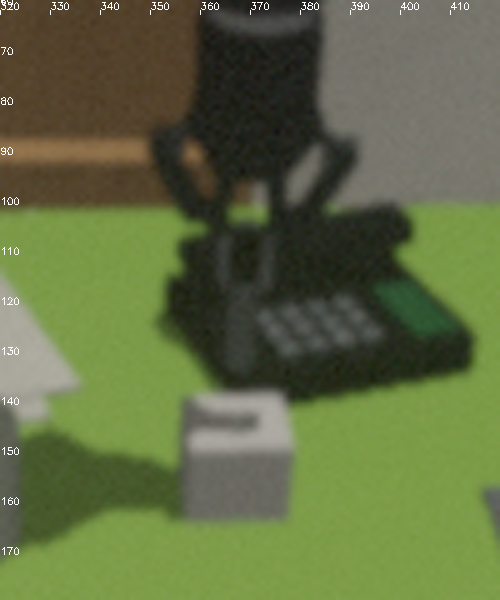

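View pics/a2.png

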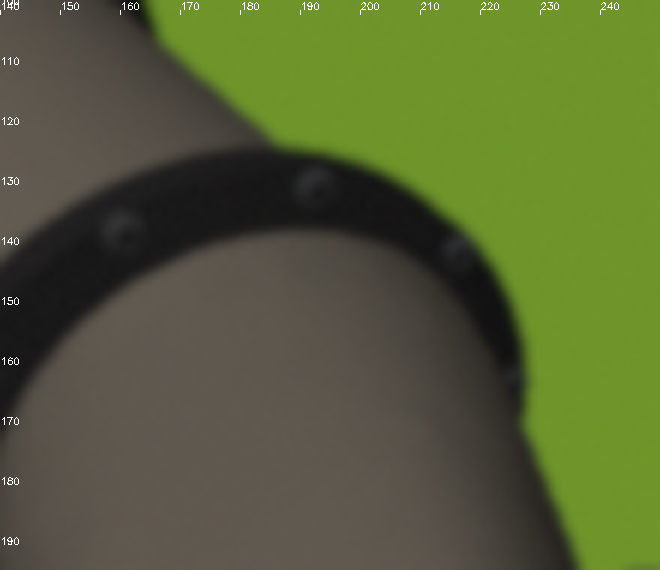

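```bash
python3 - <<'E'
from h import *
im=cv2.imread("pics/side2.png")
print(proj("side",[.6146,.3502,.1036]),proj("side",[.6146,.3502,.2036-.0]),proj("side",[.616,.351,.058]))
print("marker px at bottom",atz("side",(368.2,134),.1036))
a=cv2.imread("pics/side2.png")[95:165,350:390]
a=cv2.convertScaleAbs(a,alpha=2.2,beta=-30);a=cv2.resize(a,None,fx=8,fy=8,interpolation=cv2.INTER_CUBIC);
b=cv2.imread("pics/side0.png")[95:165,350:390];b=cv2.resize(b,None,fx=8,fy=8,interpolation=cv2.INTER_CUBIC)
cv2.imwrite("pics/c2.png",np.hstack([a,b]))
E
```

```text
[367.6704 132.1797] [369.4621 104.0919] [367.3023 143.94  ]
marker px at bottom [0.6151 0.3384 0.1036]
```

View pics/c2.png

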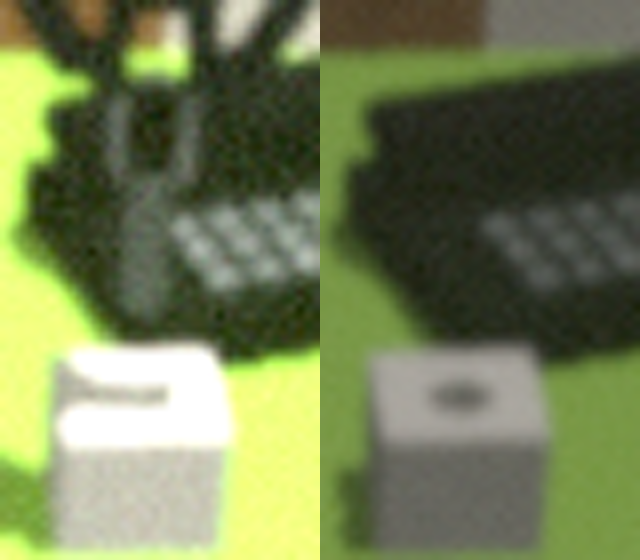

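jog_arm(motion=[{"gripper": 10,"tx": 1,"ty": 15,"tz": 1,"ax": 0,"ay": 0,"az": 0},{"gripper": 10,"tx": 0,"ty": 15,"tz": 0,"ax": 0,"ay": 0,"az": 0},{"gripper": 10,"tx": 0,"ty": 10,"tz": 0,"ax": 0,"ay": 0,"az": 0},{"gripper": 10,"tx": 0,"ty": 8,"tz": 0,"ax": 0,"ay": 0,"az": 0},{"gripper": 10,"tx": 0,"ty": 6,"tz": 0,"ax": 0,"ay": 0,"az": 0},{"gripper": 10,"tx": 0,"ty": 0,"tz": 0,"ax": 0,"ay": 0,"az": 0}])

```text
clock: 6.5
tcp_pos: [0.6151, 0.3517, 0.12]
orientation: [-1.567, 0.139, -0.136]
contact_force: [-0.1, -0.2, -0.4]
grip_width: 0.0192
```

```bash
python3 d.py .616 .3515 .092
```

```text
6.5 [0.6151 0.3517 0.12  ] F [-0.0538 -0.1551 -0.3825] m [ 0.0657  0.0171 -0.0022] g 0.01918052410236002 yaw -0.17491629471789646
[[ 0.9847 -0.0015  0.174 ]
 [-0.174  -0.0009  0.9847]
 [-0.0014 -1.     -0.0011]]
[-0.2625  0.7121 -0.5284  1.5354  0.4005  1.0053 -1.0772]
tool mm [ 0.9691 28.019  -0.0253]
```

jog_arm(motion=[{"gripper": 10,"tx": 1,"ty": 8,"tz": 0,"ax": 0,"ay": 0,"az": 0},{"gripper": 10,"tx": 0,"ty": 10,"tz": 0,"ax": 0,"ay": 0,"az": 0},{"gripper": 10,"tx": 0,"ty": 10,"tz": 0,"ax": 0,"ay": 0,"az": 0},{"gripper": 10,"tx": 0,"ty": 0,"tz": 0,"ax": 0,"ay": 0,"az": 0}])

```text
clock: 6.9
tcp_pos: [0.6155, 0.351, 0.0911]
orientation: [-1.569, 0.139, -0.135]
contact_force: [1.2, 0.1, -0.2]
grip_width: 0.0191
```

```bash
python3 d.py .616 .3515 .092; python3 - <<'E'
from h import *
cv2.imwrite(f"pics/side3.png",vision.grab_frame("side")[...,::-1])
crop("pics/side3.png","pics/b3.png",330,90,80,90,6)
E
```

```text
6.9 [0.6155 0.351  0.0911] F [ 1.1842  0.1301 -0.1837] m [0.0258 0.0653 0.0567] g 0.019102338132905204 yaw -0.17485653689194852
[[ 0.9847 -0.0027  0.174 ]
 [-0.174  -0.0019  0.9847]
 [-0.0023 -1.     -0.0024]]
[-0.2695  0.7443 -0.5156  1.5495  0.4189  0.9631 -1.0894]
tool mm [ 0.36   -0.9426  0.5485]
```

View pics/b3.png

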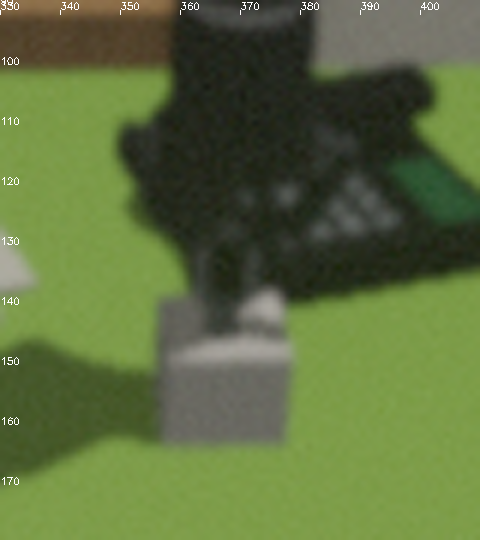

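The marker stands in the well mouth at about (366,145) with no side force. I'll release it, rise and check.

jog_arm(motion=[{"gripper": 50,"tx": 0,"ty": 0,"tz": 0,"ax": 0,"ay": 0,"az": 0},{"gripper": 50,"tx": 0,"ty": 0,"tz": 0,"ax": 0,"ay": 0,"az": 0},{"gripper": 50,"tx": 0,"ty": 0,"tz": 0,"ax": 0,"ay": 0,"az": 0},{"gripper": 50,"tx": 0,"ty": 0,"tz": 0,"ax": 0,"ay": 0,"az": 0},{"gripper": 85,"tx": 0,"ty": -20,"tz": 0,"ax": 0,"ay": 0,"az": 0},{"gripper": 85,"tx": 0,"ty": -40,"tz": 0,"ax": 0,"ay": 0,"az": 0},{"gripper": 85,"tx": 0,"ty": -45,"tz": 0,"ax": 0,"ay": 0,"az": 0},{"gripper": 85,"tx": 0,"ty": -10,"tz": -40,"ax": 0,"ay": 0,"az": 0},{"gripper": 85,"tx": 0,"ty": 0,"tz": -45,"ax": 0,"ay": 0,"az": 0},{"gripper": 85,"tx": 0,"ty": 0,"tz": -45,"ax": 0,"ay": 0,"az": 0},{"gripper": 85,"tx": 0,"ty": 0,"tz": -45,"ax": 0,"ay": 0,"az": 0},{"gripper": 85,"tx": 0,"ty": 0,"tz": -45,"ax": 0,"ay": 0,"az": 0}])

```text
clock: 8.15
tcp_pos: [0.5778, 0.1335, 0.2086]
orientation: [-1.567, 0.137, -0.138]
contact_force: [0.3, 0.1, 0.5]
grip_width: 0.0853
```

```bash
python3 d.py .4335 -.279 .2; python3 - <<'E'
from h import *
for n in ("side","top"): cv2.imwrite(f"pics/{n}4.png",vision.grab_frame(n)[...,::-1])
crop("pics/side4.png","pics/b4.png",330,90,80,90,6)
crop("pics/top4.png","pics/a4.png",390,200,75,45,10)
E
```

```text
8.15 [0.5778 0.1335 0.2086] F [0.3089 0.0792 0.4594] m [-0.0415 -0.0221  0.0233] g 0.08528480256406443 yaw -0.17504931716692185
[[ 0.9847  0.0008  0.1742]
 [-0.1742 -0.0002  0.9847]
 [ 0.0008 -1.     -0.    ]]
[ 0.1112  0.4413 -0.5792  1.7644  0.2789  1.0178 -0.747 ]
tool mm [ -70.3055    8.607  -431.285 ]
```

View pics/b4.png

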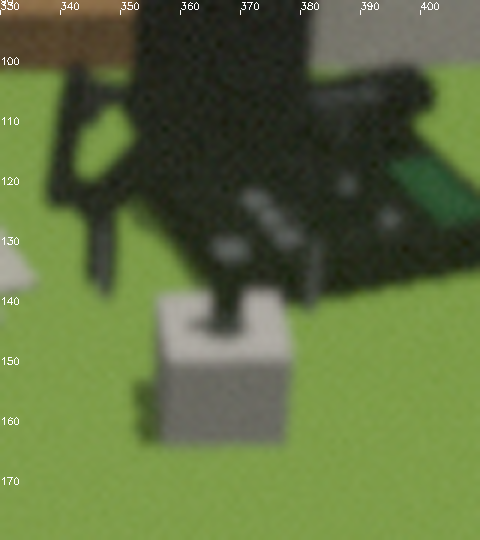

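View pics/top4.png

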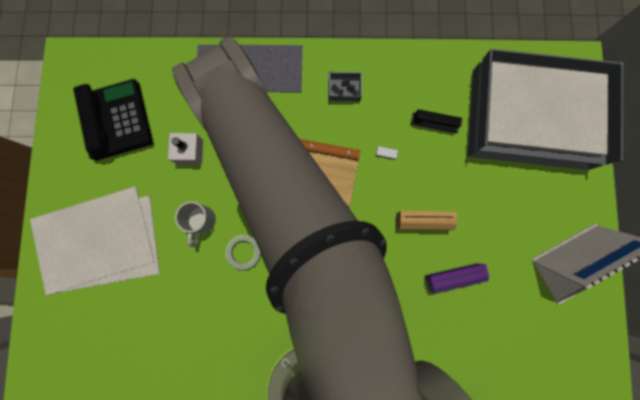

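jog_arm(motion=[{"gripper": 85,"tx": -7,"ty": 0,"tz": -45,"ax": 0,"ay": 0,"az": 0},{"gripper": 85,"tx": -7,"ty": 0,"tz": -45,"ax": 0,"ay": 0,"az": 0},{"gripper": 85,"tx": -7,"ty": 0,"tz": -45,"ax": 0,"ay": 0,"az": 0},{"gripper": 85,"tx": -7,"ty": 0,"tz": -45,"ax": 0,"ay": 0,"az": 0},{"gripper": 85,"tx": -7,"ty": 0,"tz": -45,"ax": 0,"ay": 0,"az": 0},{"gripper": 85,"tx": -7,"ty": 0,"tz": -45,"ax": 0,"ay": 0,"az": 0},{"gripper": 85,"tx": -7,"ty": 0,"tz": -45,"ax": 0,"ay": 0,"az": 0},{"gripper": 85,"tx": -7,"ty": 0,"tz": -45,"ax": 0,"ay": 0,"az": 0},{"gripper": 85,"tx": -7,"ty": 0,"tz": -45,"ax": 0,"ay": 0,"az": 0},{"gripper": 85,"tx": -7,"ty": 0,"tz": -26,"ax": 0,"ay": 0,"az": 0},{"gripper": 85,"tx": 0,"ty": 0,"tz": 0,"ax": 0,"ay": -0.09,"az": 0},{"gripper": 85,"tx": 0,"ty": 0,"tz": 0,"ax": 0,"ay": -0.088,"az": 0}])

```text
clock: 9.45
tcp_pos: [0.4341, -0.2779, 0.2085]
orientation: [-1.571, -0.004, 0.003]
contact_force: [0.6, 1.0, -0.8]
grip_width: 0.0854
```

jog_arm(motion=[{"gripper": 85,"tx": 0,"ty": 20,"tz": 0,"ax": 0,"ay": 0,"az": 0},{"gripper": 85,"tx": 0,"ty": 0,"tz": 0,"ax": 0,"ay": 0,"az": 0}])

```text
clock: 9.65
tcp_pos: [0.4333, -0.2763, 0.1868]
orientation: [-1.569, -0.0, 0.005]
contact_force: [-0.9, 0.2, -1.0]
grip_width: 0.0849
```

```bash
python3 d.py .4335 -.279 .034; python3 - <<'E'
from h import *
print(proj("side",[.616,.351,.108]),proj("top",[.616,.351,.108]))
for n in ("side","top"): cv2.imwrite(f"pics/{n}5.png",vision.grab_frame(n)[...,::-1])
crop("pics/side5.png","pics/b5.png",270,190,90,160,4)
crop("pics/top5.png","pics/a5.png",155,120,60,45,10)
E
```

```text
9.65 [ 0.4333 -0.2763  0.1868] F [-0.8569  0.2276 -0.962 ] m [0.0298 0.0553 0.0107] g 0.08493503756673568 yaw 0.0032054733394195276
[[ 1.     -0.0026 -0.0032]
 [ 0.0032  0.0017  1.    ]
 [-0.0026 -1.      0.0017]]
[ 0.8431  0.3231 -0.4737  1.9679  0.1859  0.8956  0.2763]
tool mm [  0.5398 152.8297  -2.9975]
[368.1436 130.8728] [175.1549 140.648 ]
```

View pics/b5.png

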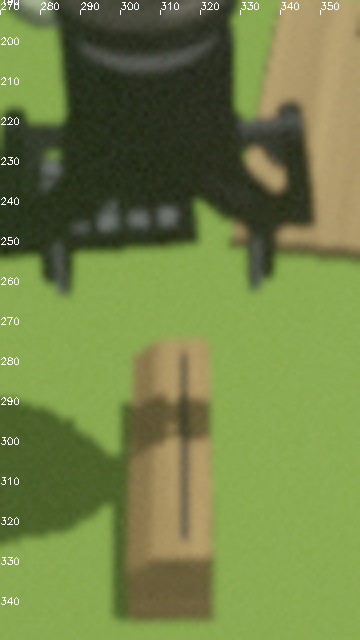

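View pics/a5.png

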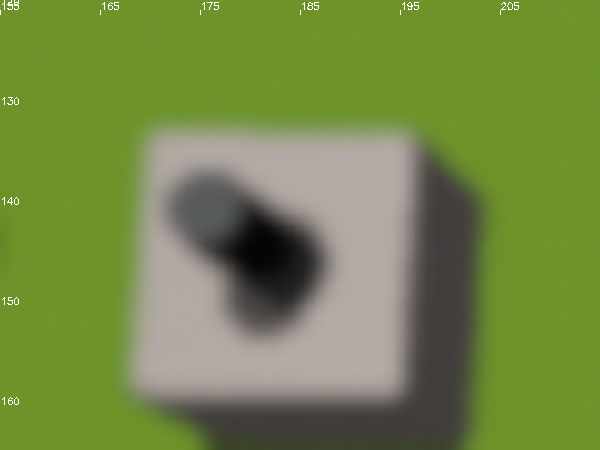

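The marker's top is at (175.3,140.6), against (175.2,140.7) predicted for fully seated, so it stands upright in the well. The open jaws straddle the wooden stand, which has the bevel to the left (robot side) and its slot at (315,305). I'll go down onto it.

jog_arm(motion=[{"gripper": 85,"tx": 0,"ty": 40,"tz": -3,"ax": 0,"ay": 0,"az": 0},{"gripper": 85,"tx": 0,"ty": 40,"tz": 0,"ax": 0,"ay": 0,"az": 0},{"gripper": 85,"tx": 0,"ty": 40,"tz": 0,"ax": 0,"ay": 0,"az": 0},{"gripper": 85,"tx": 0,"ty": 20,"tz": 0,"ax": 0,"ay": 0,"az": 0},{"gripper": 85,"tx": 0,"ty": 13,"tz": 0,"ax": 0,"ay": 0,"az": 0},{"gripper": 85,"tx": 0,"ty": 0,"tz": 0,"ax": 0,"ay": 0,"az": 0},{"gripper": 30,"tx": 0,"ty": 0,"tz": 0,"ax": 0,"ay": 0,"az": 0},{"gripper": 30,"tx": 0,"ty": 0,"tz": 0,"ax": 0,"ay": 0,"az": 0},{"gripper": 30,"tx": 0,"ty": 0,"tz": 0,"ax": 0,"ay": 0,"az": 0},{"gripper": 30,"tx": 0,"ty": 0,"tz": 0,"ax": 0,"ay": 0,"az": 0},{"gripper": 30,"tx": 0,"ty": 0,"tz": 0,"ax": 0,"ay": 0,"az": 0},{"gripper": 30,"tx": 0,"ty": 0,"tz": 0,"ax": 0,"ay": 0,"az": 0}], newtons=80)

```text
clock: 10.95
tcp_pos: [0.4352, -0.2806, 0.0369]
orientation: [-1.572, -0.004, 0.001]
contact_force: [-1.5, -0.1, 7.0]
grip_width: 0.0427
```

```bash
python3 d.py .4335 -.279 .034; python3 - <<'E'
from h import *
for n in ("side",): cv2.imwrite(f"pics/{n}6.png",vision.grab_frame(n)[...,::-1])
crop("pics/side6.png","pics/b6.png",270,190,90,160,4)
E
```

```text
10.95 [ 0.4352 -0.2806  0.0369] F [-1.525  -0.1495  7.0476] m [0.1229 0.4064 0.039 ] g 0.042683787598424325 yaw 0.0027429955095153017
[[ 1.      0.0019 -0.0027]
 [ 0.0027 -0.0016  1.    ]
 [ 0.0019 -1.     -0.0016]]
[ 0.7547  0.5527 -0.3769  2.0586  0.3564  0.5893  0.1328]
tool mm [-1.7047  2.861   1.6441]
```

View pics/b6.png

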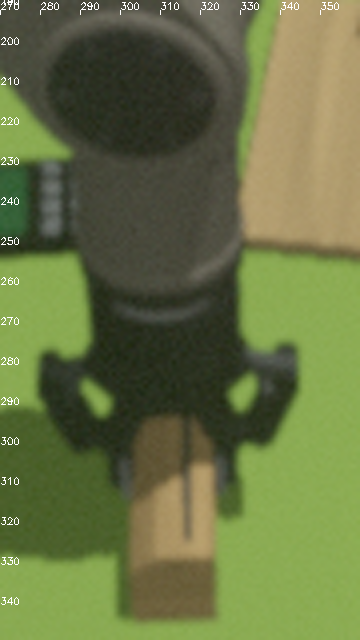

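The stand is gripped near its middle (42.7 mm opening). I'll lift it, carry it to about 12 mm short of both contacts and turn it to the jig yaw.

jog_arm(motion=[{"gripper": 30,"tx": 0,"ty": -10,"tz": 0,"ax": 0,"ay": 0,"az": 0},{"gripper": 30,"tx": 0,"ty": -30,"tz": 0,"ax": 0,"ay": 0,"az": 0},{"gripper": 30,"tx": 0,"ty": -30,"tz": 0,"ax": 0,"ay": 0,"az": 0},{"gripper": 30,"tx": 10,"ty": 0,"tz": 22,"ax": 0,"ay": 0,"az": 0},{"gripper": 30,"tx": 20,"ty": 0,"tz": 40,"ax": 0,"ay": 0,"az": 0},{"gripper": 30,"tx": 20,"ty": 0,"tz": 40,"ax": 0,"ay": 0,"az": 0},{"gripper": 30,"tx": 20,"ty": 0,"tz": 40,"ax": 0,"ay": 0,"az": 0},{"gripper": 30,"tx": 20,"ty": 0,"tz": 40,"ax": 0,"ay": 0,"az": 0},{"gripper": 30,"tx": 20,"ty": 0,"tz": 40,"ax": 0,"ay": 0,"az": 0},{"gripper": 30,"tx": 20,"ty": 0,"tz": 40,"ax": 0,"ay": 0,"az": 0},{"gripper": 30,"tx": 12,"ty": 0,"tz": 28,"ax": 0,"ay": 0,"az": 0},{"gripper": 30,"tx": 5,"ty": 0,"tz": 14,"ax": 0,"ay": 0,"az": 0}])

```text
clock: 12.2
tcp_pos: [0.5811, 0.0285, 0.1061]
orientation: [-1.569, -0.007, 0.005]
contact_force: [-0.1, 0.5, -3.4]
grip_width: 0.0427
```

jog_arm(motion=[{"gripper": 30,"tx": 0,"ty": 0,"tz": 0,"ax": 0,"ay": 0.09,"az": 0},{"gripper": 30,"tx": 0,"ty": 0,"tz": 0,"ax": 0,"ay": 0.088,"az": 0},{"gripper": 30,"tx": 0,"ty": 0,"tz": 0,"ax": 0,"ay": 0,"az": 0},{"gripper": 30,"tx": 0,"ty": 0,"tz": 0,"ax": 0,"ay": 0,"az": 0}])

```text
clock: 12.6
tcp_pos: [0.58, 0.0234, 0.1054]
orientation: [-1.567, 0.137, -0.136]
contact_force: [-1.5, -0.4, -3.6]
grip_width: 0.0427
```

```bash
python3 d.py .582 .0265 .06; python3 - <<'E'
from h import *
for n in ("side","top"): cv2.imwrite(f"pics/{n}7.png",vision.grab_frame(n)[...,::-1])
crop("pics/side7.png","pics/b7.png",310,130,100,130,5)
crop("pics/top7.png","pics/a7.png",245,125,125,90,6)
E
```

```text
12.6 [0.58   0.0234 0.1054] F [-1.5231 -0.3796 -3.5787] m [-0.0052 -0.0189 -0.0459] g 0.042663510746936396 yaw -0.17373131386031726
[[ 0.9849 -0.0004  0.1729]
 [-0.1729 -0.0008  0.9849]
 [-0.0003 -1.     -0.0008]]
[ 0.1799  0.5281 -0.4267  1.8781  0.2965  0.7982 -0.5783]
tool mm [ 1.4745 45.4402  3.438 ]
```

View pics/b7.png

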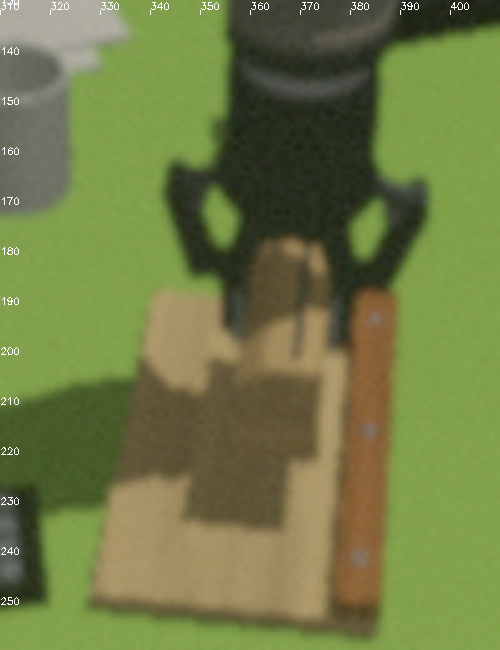

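View pics/a7.png

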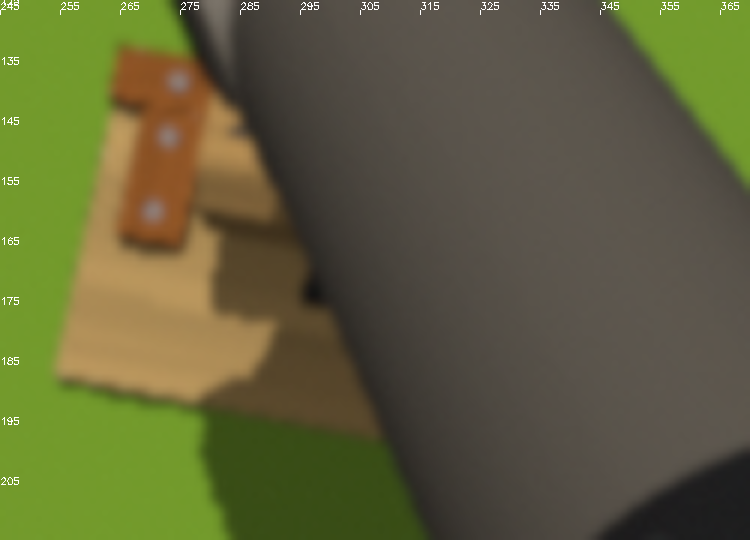

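```bash
python3 - <<'E'
from h import *
print(atz("side",((297+.5)/5-.5+310,(356+.5)/5-.5+130),.128), proj("side",[.578,-.0365,.128]))
E
```

```text
[ 0.5774 -0.0333  0.128 ] [369.3799 201.5954]
```

jog_arm(motion=[{"gripper": 30,"tx": 0,"ty": 20,"tz": 0,"ax": 0,"ay": 0,"az": 0},{"gripper": 30,"tx": 0,"ty": 18,"tz": 0,"ax": 0,"ay": 0,"az": 0},{"gripper": 30,"tx": 0,"ty": 8,"tz": 0,"ax": 0,"ay": 0,"az": 0},{"gripper": 30,"tx": 0,"ty": 3,"tz": 0,"ax": 0,"ay": 0,"az": 0},{"gripper": 30,"tx": 0,"ty": 0,"tz": 0,"ax": 0,"ay": 0,"az": 0}])

```text
clock: 13.2
tcp_pos: [0.5804, 0.0244, 0.0563]
orientation: [-1.566, 0.137, -0.137]
contact_force: [-0.5, -0.1, -3.3]
grip_width: 0.0427
```

jog_arm(motion=[{"gripper": 30,"tx": 0,"ty": 2,"tz": 0,"ax": 0,"ay": 0,"az": 0},{"gripper": 30,"tx": 0,"ty": 2,"tz": 0,"ax": 0,"ay": 0,"az": 0},{"gripper": 30,"tx": 0,"ty": 0,"tz": 0,"ax": 0,"ay": 0,"az": 0}])

```text
clock: 13.5
tcp_pos: [0.5805, 0.0244, 0.0525]
orientation: [-1.566, 0.137, -0.138]
contact_force: [-0.0, -0.1, -2.9]
grip_width: 0.0431
```

jog_arm(motion=[{"gripper": 30,"tx": 0,"ty": 1,"tz": 0,"ax": 0,"ay": 0,"az": 0},{"gripper": 30,"tx": 0,"ty": 1,"tz": 0,"ax": 0,"ay": 0,"az": 0},{"gripper": 30,"tx": 0,"ty": 0,"tz": 0,"ax": 0,"ay": 0,"az": 0}])

```text
clock: 13.8
tcp_pos: [0.5807, 0.0244, 0.0519]
orientation: [-1.567, 0.137, -0.138]
contact_force: [-4.0, -0.5, 10.1]
grip_width: 0.0428
```

jog_arm(motion=[{"gripper": 30,"tx": 4,"ty": 0,"tz": 4,"ax": 0,"ay": 0,"az": 0},{"gripper": 30,"tx": 4,"ty": 0,"tz": 4,"ax": 0,"ay": 0,"az": 0},{"gripper": 30,"tx": 2,"ty": 0,"tz": 2,"ax": 0,"ay": 0,"az": 0},{"gripper": 30,"tx": 0,"ty": 0,"tz": 0,"ax": 0,"ay": 0,"az": 0}])

```text
clock: 14.2
tcp_pos: [0.5931, 0.0322, 0.0519]
orientation: [-1.567, 0.136, -0.139]
contact_force: [-1.4, -2.3, 7.8]
grip_width: 0.0426
```

```bash
python3 d.py .5961 .0354 .052
```

```text
14.2 [0.5931 0.0322 0.0519] F [-1.4336 -2.2722  7.7899] m [-0.3432  0.6174  0.0792] g 0.042582234240787706 yaw -0.17526445116239495
[[ 0.9847  0.002   0.1744]
 [-0.1744 -0.0009  0.9847]
 [ 0.0021 -1.     -0.0006]]
[ 0.1353  0.6193 -0.391   1.8721  0.3462  0.715  -0.6293]
tool mm [ 2.3649 -0.0825  3.6608]
```

jog_arm(motion=[{"gripper": 30,"tx": 0,"ty": 0,"tz": 1.5,"ax": 0,"ay": 0,"az": 0},{"gripper": 30,"tx": 0,"ty": 0,"tz": 1.5,"ax": 0,"ay": 0,"az": 0},{"gripper": 30,"tx": 0,"ty": 0,"tz": 0,"ax": 0,"ay": 0,"az": 0}])

```text
clock: 14.5
tcp_pos: [0.5939, 0.0346, 0.052]
orientation: [-1.568, 0.136, -0.14]
contact_force: [-1.3, -2.5, 6.4]
grip_width: 0.0425
```

```bash
python3 d.py .5961 .0354 .052; python3 - <<'E'
from h import *
for n in ("side","top"): cv2.imwrite(f"pics/{n}8.png",vision.grab_frame(n)[...,::-1])
crop("pics/side8.png","pics/b8.png",310,130,100,130,5)
crop("pics/top8.png","pics/a8.png",245,125,60,60,10)
E
```

```text
14.5 [0.5939 0.0346 0.052 ] F [-1.3371 -2.5289  6.3693] m [-0.5519  0.3701  0.0827] g 0.042495607663116865 yaw -0.17579279158528716
[[ 0.9846  0.0027  0.1749]
 [-0.1749 -0.0014  0.9846]
 [ 0.0029 -1.     -0.0009]]
[ 0.1306  0.62   -0.3903  1.8704  0.3467  0.7154 -0.634 ]
tool mm [ 1.9778 -0.0251  1.1968]
```

View pics/b8.png

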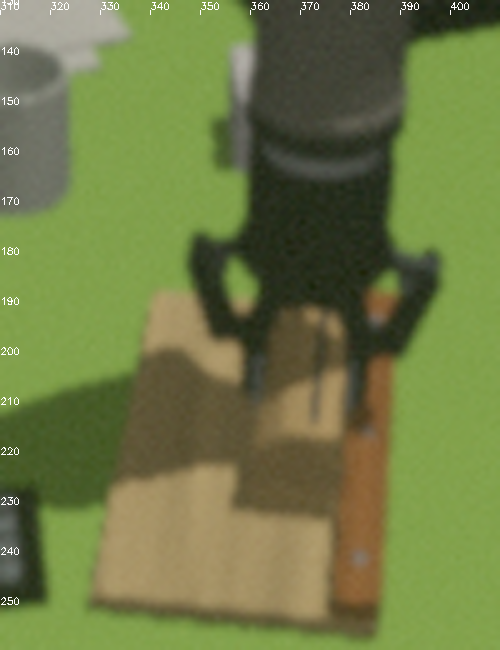

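View pics/a8.png

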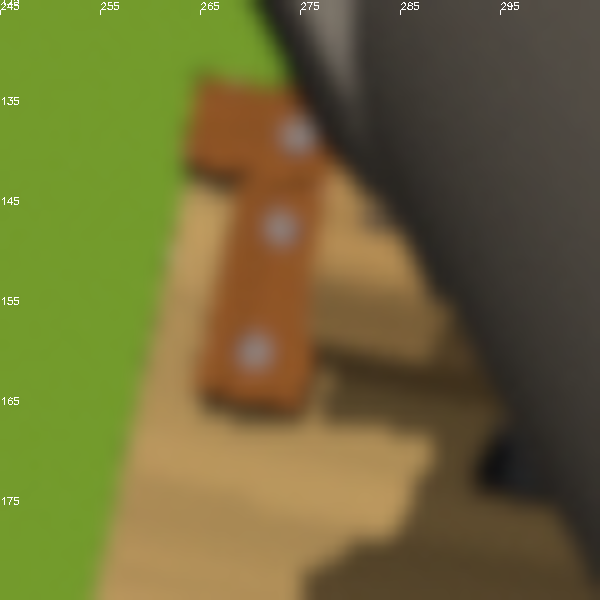

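Block end is now within a millimetre or two of the stop ((276,157) in the top picture). Next are small steps until contact shows.

jog_arm(motion=[{"gripper": 30,"tx": 0,"ty": 0,"tz": 1,"ax": 0,"ay": 0,"az": 0},{"gripper": 30,"tx": 0,"ty": 0,"tz": 1,"ax": 0,"ay": 0,"az": 0},{"gripper": 30,"tx": 0,"ty": 0,"tz": 0,"ax": 0,"ay": 0,"az": 0}])

```text
clock: 14.9
tcp_pos: [0.5944, 0.0364, 0.052]
orientation: [-1.568, 0.136, -0.141]
contact_force: [0.3, -3.5, 6.7]
grip_width: 0.0425
```

```bash
python3 d.py .5961 .0354 .052
```

```text
14.9 [0.5944 0.0364 0.052 ] F [ 0.2617 -3.465   6.6754] m [-0.6364  0.3298  0.0338] g 0.04251921962922312 yaw -0.17592301297743734
[[ 0.9846  0.0029  0.175 ]
 [-0.175  -0.0015  0.9846]
 [ 0.0031 -1.     -0.0009]]
[ 0.1274  0.6206 -0.3901  1.8692  0.3468  0.7159 -0.637 ]
tool mm [ 1.8837 -0.0117 -0.6505]
```

jog_arm(motion=[{"gripper": 30,"tx": 0,"ty": 0,"tz": 1,"ax": 0,"ay": 0,"az": 0},{"gripper": 30,"tx": 0,"ty": 0,"tz": 1,"ax": 0,"ay": 0,"az": 0},{"gripper": 30,"tx": 0,"ty": 0,"tz": 0,"ax": 0,"ay": 0,"az": 0}])

```text
clock: 15.2
tcp_pos: [0.5946, 0.0374, 0.052]
orientation: [-1.569, 0.137, -0.141]
contact_force: [-1.0, -5.2, 8.5]
grip_width: 0.0425
```

```bash
python3 d.py .5961 .0354 .052
```

```text
15.2 [0.5946 0.0374 0.052 ] F [-0.9644 -5.2279  8.5171] m [-0.9473  0.4172  0.1397] g 0.04252003745951291 yaw -0.17648450108010877
[[ 0.9845  0.0024  0.1756]
 [-0.1756 -0.0026  0.9845]
 [ 0.0028 -1.     -0.0021]]
[ 0.1244  0.621  -0.3892  1.8682  0.3473  0.7171 -0.64  ]
tool mm [ 1.8615 -0.0301 -1.7241]
```

jog_arm(motion=[{"gripper": 30,"tx": 0,"ty": 0,"tz": 1,"ax": 0,"ay": 0,"az": 0},{"gripper": 30,"tx": 0,"ty": 0,"tz": 0,"ax": 0,"ay": 0,"az": 0}])

```text
clock: 15.4
tcp_pos: [0.5946, 0.0374, 0.0519]
orientation: [-1.57, 0.137, -0.141]
contact_force: [-2.3, -7.2, 10.4]
grip_width: 0.043
```

```bash
python3 d.py .5961 .0354 .052
```

```text
15.4 [0.5946 0.0374 0.0519] F [-2.2601 -7.2482 10.3609] m [-1.2469  0.5798  0.1394] g 0.04304866808404547 yaw -0.17711651909247114
[[ 0.9844  0.0019  0.1762]
 [-0.1762 -0.0037  0.9843]
 [ 0.0025 -1.     -0.0033]]
[ 0.1231  0.6211 -0.3884  1.8678  0.3478  0.7181 -0.6414]
tool mm [ 1.8585 -0.0501 -1.745 ]
```

jog_arm(motion=[{"gripper": 30,"tx": 1,"ty": 0,"tz": 0,"ax": 0,"ay": 0,"az": 0},{"gripper": 30,"tx": 1,"ty": 0,"tz": 0,"ax": 0,"ay": 0,"az": 0},{"gripper": 30,"tx": 0,"ty": 0,"tz": 0,"ax": 0,"ay": 0,"az": 0}])

```text
clock: 15.7
tcp_pos: [0.5948, 0.0374, 0.0519]
orientation: [-1.57, 0.14, -0.138]
contact_force: [-5.9, -6.4, 15.6]
grip_width: 0.0427
```

```bash
python3 d.py .5961 .0354 .052
```

```text
15.7 [0.5948 0.0374 0.0519] F [-5.9339 -6.3749 15.6007] m [-1.0258  1.8476  0.049 ] g 0.04269051755210506 yaw -0.17702600931960408
[[ 0.9844 -0.0017  0.1761]
 [-0.1761 -0.0039  0.9844]
 [-0.001  -1.     -0.0042]]
[ 0.1235  0.623  -0.389   1.8646  0.3464  0.7231 -0.6397]
tool mm [ 1.6634 -0.1424 -1.7507]
```

jog_arm(motion=[{"gripper": 30,"tx": 1,"ty": 0,"tz": 0,"ax": 0,"ay": 0,"az": 0},{"gripper": 30,"tx": 1,"ty": 0,"tz": 0,"ax": 0,"ay": 0,"az": 0},{"gripper": 30,"tx": 0,"ty": 0,"tz": 0,"ax": 0,"ay": 0,"az": 0}])

```text
clock: 16.0
tcp_pos: [0.5961, 0.0372, 0.0518]
orientation: [-1.571, 0.141, -0.137]
contact_force: [-9.5, -6.3, 16.2]
grip_width: 0.0427
```

```bash
python3 d.py .5961 .0354 .052;python3 - <<'E'
from h import *
for n in ("side","top"): cv2.imwrite(f"pics/{n}9.png",vision.grab_frame(n)[...,::-1])
crop("pics/side9.png","pics/b9.png",345,180,60,70,8)
crop("pics/top9.png","pics/a9.png",255,130,50,50,10)
E
```

```text
16.0 [0.5961 0.0372 0.0518] F [-9.535  -6.2666 16.1821] m [-1.0158  2.1357  0.1644] g 0.04265405452464808 yaw -0.17653817775188502
[[ 0.9845 -0.0028  0.1756]
 [-0.1756 -0.0042  0.9844]
 [-0.002  -1.     -0.0046]]
[ 0.1238  0.625  -0.389   1.8606  0.3462  0.7263 -0.6379]
tool mm [ 0.343  -0.1589 -1.7172]
```

View pics/b9.png

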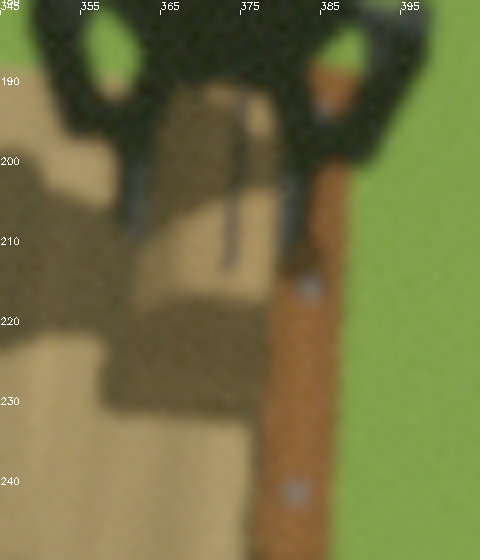

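View pics/a9.png

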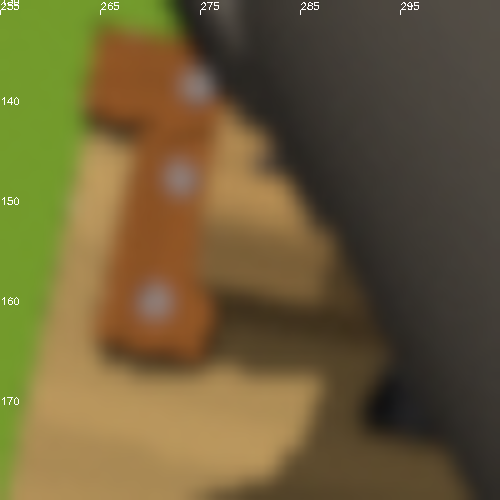

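jog_arm(motion=[{"gripper": 30,"tx": 1,"ty": 0,"tz": 0,"ax": 0,"ay": 0,"az": 0},{"gripper": 30,"tx": 0,"ty": 0,"tz": 0,"ax": 0,"ay": 0,"az": 0}])

```text
clock: 16.3
tcp_pos: [0.597, 0.0369, 0.0518]
orientation: [-1.571, 0.141, -0.137]
contact_force: [-9.4, -7.3, 17.1]
grip_width: 0.0428
```

```bash
python3 d.py .5961 .0354 .052
```

```text
16.3 [0.597  0.0369 0.0518] F [-9.4086 -7.2728 17.0939] m [-1.0241  2.1258  0.1914] g 0.04279713203782442 yaw -0.17660548005874735
[[ 0.9844 -0.0029  0.1757]
 [-0.1757 -0.0042  0.9844]
 [-0.0021 -1.     -0.0046]]
[ 0.1241  0.6261 -0.3889  1.8583  0.3462  0.7275 -0.637 ]
tool mm [-0.5978 -0.1713 -1.6549]
```

jog_arm(motion=[{"gripper": 30,"tx": 1,"ty": 0,"tz": 0,"ax": 0,"ay": 0,"az": 0},{"gripper": 30,"tx": 0,"ty": 0,"tz": 0,"ax": 0,"ay": 0,"az": 0}])

```text
clock: 16.5
tcp_pos: [0.5979, 0.0368, 0.0518]
orientation: [-1.571, 0.141, -0.137]
contact_force: [-9.3, -6.6, 16.2]
grip_width: 0.0426
```

```bash
python3 d.py .5961 .0354 .052
```

```text
16.5 [0.5979 0.0368 0.0518] F [-9.2891 -6.5597 16.1892] m [-0.9945  2.1842  0.1373] g 0.04260998722707494 yaw -0.17648981476147269
[[ 0.9845 -0.0029  0.1756]
 [-0.1756 -0.0042  0.9845]
 [-0.0021 -1.     -0.0046]]
[ 0.1243  0.6273 -0.3888  1.8559  0.3461  0.7288 -0.6361]
tool mm [-1.573  -0.151  -1.7094]
```

Sideways force is constant (about 8 N, which matches friction), so it's still sliding along the stop. The fence isn't reached yet.

jog_arm(motion=[{"gripper": 30,"tx": 1,"ty": 0,"tz": 0,"ax": 0,"ay": 0,"az": 0},{"gripper": 30,"tx": 1,"ty": 0,"tz": 0,"ax": 0,"ay": 0,"az": 0},{"gripper": 30,"tx": 0,"ty": 0,"tz": 0,"ax": 0,"ay": 0,"az": 0}])

```text
clock: 16.8
tcp_pos: [0.5982, 0.0368, 0.0519]
orientation: [-1.571, 0.143, -0.134]
contact_force: [-15.9, -7.3, 23.0]
grip_width: 0.0427
```

```bash
python3 d.py .5961 .0354 .052
```

```text
16.8 [0.5982 0.0368 0.0519] F [-15.9076  -7.3156  23.0202] m [-0.8281  3.2388  0.0646] g 0.042667915166338964 yaw -0.1763734870818114
[[ 0.9845 -0.0062  0.1754]
 [-0.1755 -0.0045  0.9845]
 [-0.0053 -1.     -0.0055]]
[ 0.1245  0.6289 -0.3893  1.8527  0.3449  0.7337 -0.6346]
tool mm [-1.8325 -0.1129 -1.7501]
```

Now it's on the fence: motion stopped at x=0.598 and the push force rose. The tool has leaned by about 0.4°, so I'll press down more and turn it back slightly to keep the underside flat.

jog_arm(motion=[{"gripper": 30,"tx": 0,"ty": 1,"tz": 0,"ax": 0,"ay": 0,"az": -0.004},{"gripper": 30,"tx": 0,"ty": 1,"tz": 0,"ax": 0,"ay": 0,"az": -0.004},{"gripper": 30,"tx": 0,"ty": 0,"tz": 0,"ax": 0,"ay": 0,"az": 0}], newtons=110)

```text
clock: 17.1
tcp_pos: [0.5981, 0.0368, 0.0519]
orientation: [-1.573, 0.138, -0.141]
contact_force: [-20.6, -7.3, 42.7]
grip_width: 0.0424
```

```bash
python3 d.py .5961 .0354 .052
```

```text
17.1 [0.5981 0.0368 0.0519] F [-20.6333  -7.2709  42.7092] m [-0.8327  5.6341 -0.0412] g 0.04244861997660447 yaw -0.1771802966622264
[[ 0.9843  0.0014  0.1763]
 [-0.1763 -0.0069  0.9843]
 [ 0.0026 -1.     -0.0065]]
[ 0.1209  0.6254 -0.386   1.8588  0.3502  0.7241 -0.6417]
tool mm [-1.7483 -0.1241 -1.7027]
```

jog_arm(motion=[{"gripper": 30,"tx": 1,"ty": -1.5,"tz": 0,"ax": 0.006,"ay": 0,"az": 0},{"gripper": 30,"tx": 0,"ty": 0,"tz": 0,"ax": 0,"ay": 0,"az": 0},{"gripper": 30,"tx": 0,"ty": 0,"tz": 0,"ax": 0,"ay": 0,"az": 0}])

```text
clock: 17.4
tcp_pos: [0.5982, 0.0368, 0.0519]
orientation: [-1.567, 0.138, -0.139]
contact_force: [-18.7, -6.1, 30.0]
grip_width: 0.0424
```

```bash
python3 d.py .5961 .0354 .052; python3 - <<'E'
from h import *
for n in ("side","top"): cv2.imwrite(f"pics/{n}10.png",vision.grab_frame(n)[...,::-1])
crop("pics/side10.png","pics/b10.png",345,180,60,70,8)
crop("pics/top10.png","pics/a10.png",255,130,50,50,10)
E
```

```text
17.4 [0.5982 0.0368 0.0519] F [-18.6622  -6.0773  29.9585] m [-0.9952  4.896  -0.0634] g 0.04240964734555626 yaw -0.17663981924763672
[[ 0.9844  0.0007  0.1757]
 [-0.1757 -0.0005  0.9844]
 [ 0.0008 -1.     -0.0004]]
[ 0.1277  0.6264 -0.3908  1.8581  0.3451  0.7234 -0.6341]
tool mm [-1.8565 -0.0773 -1.7315]
```

View pics/b10.png

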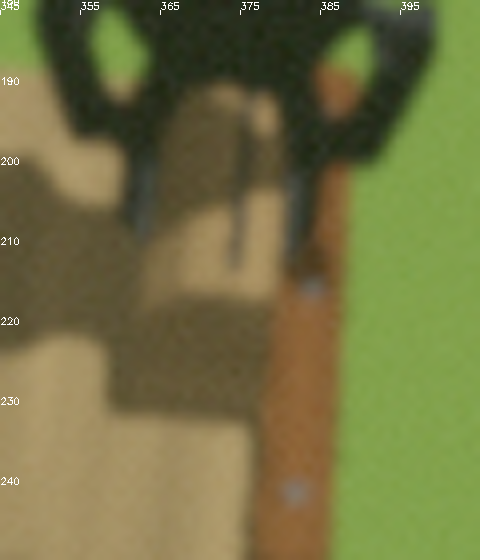

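View pics/a10.png

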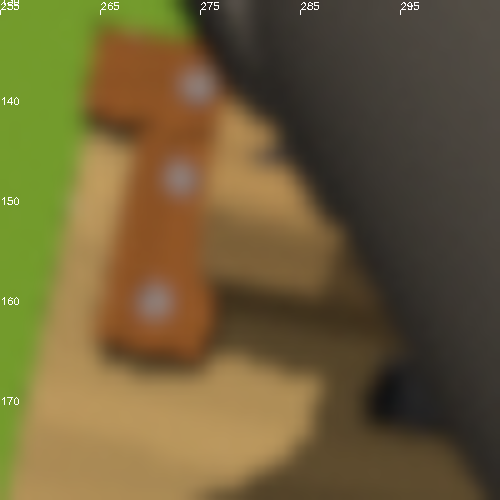

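View pics/side10.png

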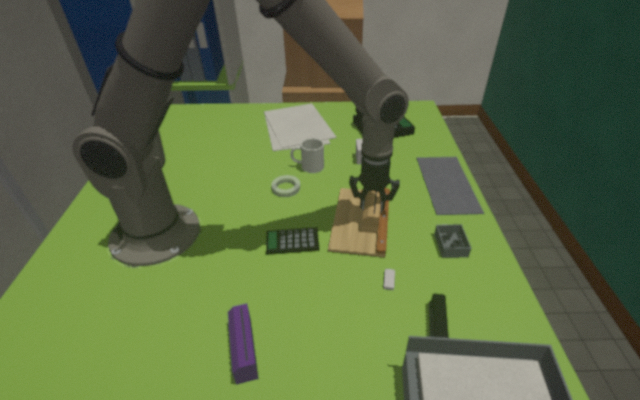

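View pics/top10.png

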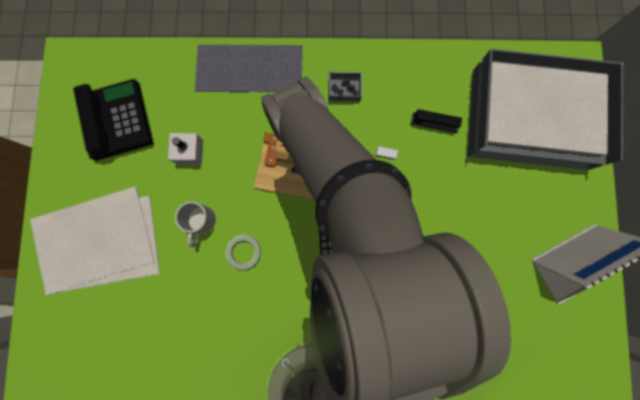

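The back edge lies on the fence line, the end touches the stop and the tool tilt is below 0.001 rad. I'll push a little more against the fence, let it settle and check.

jog_arm(motion=[{"gripper": 30,"tx": 1,"ty": 0,"tz": 0,"ax": 0,"ay": 0,"az": -0.001},{"gripper": 30,"tx": 0,"ty": 0,"tz": 0,"ax": 0,"ay": 0,"az": 0},{"gripper": 30,"tx": 0,"ty": 0,"tz": 0,"ax": 0,"ay": 0,"az": 0},{"gripper": 30,"tx": 0,"ty": 0,"tz": 0,"ax": 0,"ay": 0,"az": 0},{"gripper": 30,"tx": 0,"ty": 0,"tz": 0,"ax": 0,"ay": 0,"az": 0},{"gripper": 30,"tx": 0,"ty": 0,"tz": 0,"ax": 0,"ay": 0,"az": 0},{"gripper": 30,"tx": 0,"ty": 0,"tz": 0,"ax": 0,"ay": 0,"az": 0}])

```text
clock: 18.2
tcp_pos: [0.5983, 0.0368, 0.0519]
orientation: [-1.567, 0.139, -0.139]
contact_force: [-21.6, -5.0, 33.7]
grip_width: 0.0425
```

```bash
python3 d.py .5961 .0354 .052
```

```text
18.2 [0.5983 0.0368 0.0519] F [-21.6446  -4.9555  33.7134] m [-0.9108  5.5692 -0.1248] g 0.04249628266271351 yaw -0.17665147107131055
[[ 0.9844 -0.0002  0.1757]
 [-0.1757 -0.0009  0.9844]
 [-0.0001 -1.     -0.0009]]
[ 0.1275  0.6268 -0.3907  1.8573  0.345   0.7247 -0.6341]
tool mm [-1.8876 -0.1262 -1.7251]
```

```bash
python3 -c "
from bench import ticket
print(ticket.hand_in())"; python3 d.py
```

```text
the job is handed in; nothing more can be done
None
the job is handed in; nothing more can be done
```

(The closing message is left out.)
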